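# Fit a nest plate over the hidden dowel of a changeover fixture and hold it down

## Task

Change over the fixture: take the steel nest plate with the black handle and slide it tongue first between the fixture's side rails and under the aluminium bridge until the hole in the tongue drops onto the dowel hidden beneath the bridge, then press the plate down against the two sprung lifter bars until it lies flat on the bed. Do not hammer or force it, and leave the other things on the table alone. Finish while still holding the plate pressed fully down, without letting go, so that the clamp screw can be done up.

Things in the scene. Friction and masses are not known exactly. Their poses are not given: they have to be found in the camera images.
- plate_handle (a point): centre of the nest plate's grip bar, where to grasp it. Loose steel plate 8 mm thick, about 0.42 kg, flat on the table at first. x points forward to the tongue, z up. The bar is black, 56 mm long (x), 16 thick (y), 22 high; this point is 57 mm above the plate's underside. Along x from here the plate, 88 mm wide, runs -83 to +29 mm, a white 9 mm high clip nest on its rear half.
- plate_hole (a point): centre of the dowel hole at the plate's underside: round through hole, 14 mm diameter, 49 mm ahead of plate_handle (along its x) and 57 mm below it, in the tongue: the narrow front of the plate, 48 mm wide, from 20 mm behind this point to 18 mm ahead of it, front edge rounded. Axes as plate_handle.
- dowel_foot (a point): foot of the locating dowel, on its axis, level with the bed on which the plate ends up lying (16 mm above the table). x is the direction in which the plate is pushed in, z up. The steel dowel is 12 mm in diameter and 9 mm high, its upper 5 mm tapering to a 5 mm flat. The plate's underside must be over 9 mm above the bed to pass over it.
- bridge_edge (a point): middle of the aluminium bridge's lower edge on the side where the plate comes in: 20 mm behind dowel_foot, 25 mm above the bed, so the plate's underside must stay less than 17 mm above the bed to pass beneath. Bridge 40 mm deep (x), 12 mm thick; its black clamp screw's top is 61 mm above the bed. Axes as dowel_foot.
- channel (a point): middle of the channel on the bed, 80 mm behind dowel_foot, axes as dowel_foot. The fixed fixture: blue base 190x136x16 mm, its centre 15 mm ahead of this point; two steel side rails 25 mm high above the bed, 92 mm apart, from 42 mm behind this point to 108 mm ahead, with a flared mouth 35 mm long behind them. Behind the bridge the channel is open above.
- lifter_left (a joint): how far the left brass lifter bar (dowel_foot's +y side) is pressed down: 0 raised, 0.007 m level with the bed. Bars 8 mm wide, 36 mm either side of the channel's middle, from 153 to 25 mm behind dowel_foot; raised, they carry the plate's underside 7 mm above the bed. Each spring pushes up with 3 N at 0 and 6 N at 0.007.
- lifter_right (a joint): how far the right brass lifter bar (dowel_foot's -y side) is pressed down (m), as for the left one.
- water_bottle: clear plastic water bottle with a blue wrapper, 65 mm across and 204 mm tall; origin at its underside. A bystander.
- ear_defenders: black ear defenders with orange discs on the cups, 151x151x80 mm; origin at the centre of the underside. A bystander.
- calliper: steel slide calliper lying flat, 73x225x11 mm; origin at the centre of its underside. A bystander.
- hex_key: black L-shaped hex key, 33x98x7 mm; origin at the centre of its underside. A bystander.
- bolt_1: steel bolt standing on its head, 13x15x36 mm; origin at its underside. A bystander.
- bolt_2: another steel bolt standing on its head, 13x15x36 mm; origin at its underside. A bystander.
- clip_3: black moulded clip, 46x67x28 mm; origin at the centre of its underside. A bystander.
- clip_6: another black moulded clip, 46x67x28 mm; origin at the centre of its underside. A bystander.

How it is judged:
By the outcome, as a careful person would: the job done as asked, in the order asked, and still so for the second after the job is handed in, while the arm keeps its last pose, push and grip.
It also fails if it takes over 40 s, if anything falls off the work surface, if the arm or the gripper's body presses on something with over 40 N, if the wrist force passes 120 N, or if a joint passes its speed limit or range.

## Robot

A 6-joint arm with a two-finger parallel gripper is mounted at the origin on a cart in front of the work surface, level with it; the furniture and walls round the work are solid. World frame = base frame: x ahead of the robot, y to its left, z up, the work surface at z = 0. Lengths are in m, angles in rad, forces in N, time in s.
With the tool pointing down it reaches from about 0.375 to 0.975 m from the base axis. Payload 3.8 kg.
Tool frame: the origin (TCP) lies midway between the tips of the shut fingers; the grasp point (between the pads) lies 19 mm behind it; z points along the fingers, y is the line along which they close (so a half turn about z gives the same grasp; the last joint's range is limited). The gripper opens to 85 mm and grips with 20 to 120 N. Pads are 22 mm wide; open, the fingers measure 114 mm over their backs; the gripper's body (76 mm by 85 mm) begins 54 mm behind the grasp point. The pads swing forward as they close: fully open they stand 13 mm farther back than shut.
Start: joints at [-1.176, 0.264, 1.604, -0, 1.274, -0.037], TCP at [0.282, -0.613, 0.231] pointing down, gripper open.
Joint ranges: [-2.63, 2.63], [-0.94, 2.18], [0.31, 2.57], [-1.31, 4.45], [0, 2.66], [-2.55, 2.55]. Speed limits (rad/s): [2.57, 2.57, 3.14, 3.14, 3.14, 3.14].

## Interface

Orientations are given as a rotation vector (axis times angle).
In Python, from workcell import read_state, vision, ticket gives the robot as it stands. The module is installed in compiled form; this text tells all that it offers.
- The arm moves only by the tool jog_arm, never from a script. Its arguments are lists of equal length, an entry for each row: "turn": the turn, a rotation vector about the tool's x, y, z in rad, a list of three; "delta_pos": the shift along the tool's x, y, z in m, a list of three; "gripper": the finger opening in m, from 0 to 0.0854. In form: {"turn": [[rx, ry, rz], ...], "delta_pos": [[dx, dy, dz], ...], "gripper": [gripper, ...]}. A call has 1 to 20 rows; each row shifts and turns the commanded pose from where the row before left it, along the tool's axes as they then stand; what a row does not reach is not made up. A row lasts 1/12 s, in which the tool goes at most 41.7 mm and 7.16 degrees, less where a joint would pass 70% of its speed; a pose out of reach is approached as far as the arm can. A call with a gripper value outside its range is refused whole. The fingers move at their own pace and stop on an object; "grip_force" is the grip in N (left out, the last holds). Time passes only in rows, so rows that do not move let the fingers close. It gives the time, the measured TCP pose, the force, the opening and the grip force at its end, in the units of the state.
- read_state(): the state, without advancing time (a new reading comes with each control period).
- vision.read_camera(name): name is "side" or "top" or "wrist"; returns the picture (400x640x3 uint8, red, green, blue); there is no depth.
- vision.calibration(name): a dict with "vfov" (degrees; the focal length in pixels is half the picture's height over the tangent of half this angle, whatever the lens; pixels are square), "cx", "cy" (the principal point, pixels), "dist" ([k1, k2, p1, p2, k3] as OpenCV has them; the pictures are not rectified), "R" (3x3) and "t" (3): a world point X has camera coordinates R X + t; the wrist camera has in their place "mount" (4x4, takes a point from camera to tool coordinates, whose origin is the TCP and whose axes are the flange's). Camera axes: x right, y down, z forward; pixel columns grow to the right and rows downward; lengths in m; the calibration is good to about 2 mm. A picture is of the moment at which its call begins: read the wrist's pose just before it. calibration takes no time and is no camera call.
- ticket.finish_job(): hands the job in; it is judged then, once.
The state is a dict: "time": time; "q": joint angles; "joint_vel": joint speeds; "joint_torque": joint torques, N m; "tool_pos": TCP position; "tcp_rot": TCP orientation; "wrist_force": force on the tool from outside, world axes, zero at the start; "torque": the same for the moment, N m; "width": opening from 0.0 (shut) to 1.0 (fully open); "grip_force": force on a finger pad.
Only numpy, scipy, OpenCV 4.12 (cv2) and the standard library are available. Lean on these libraries where they do the work, as an engineer would, in place of code of your own. Each camera call takes 0.05 s, during which the arm holds its last target. There are 200 camera calls.

## Working session

There is one attempt and no reset: what is moved stays moved. The work goes in short steps, Python scripts to look and compute and a tool call to move; the robot and the scene stay as the last step left them, time stands still between calls to the robot, and variables do not carry over. Pictures are saved under pics/ and viewed, at most 10 in all, crops included, and the job is handed in when it is done.

Besides the shell and the picture viewer there is one more tool, called after ">>>" as name(argument=value, ...) on one line, values as JSON. jog_arm: Moves the arm, as the interface text tells. Its arguments: {"type":"object","properties":{"turn":{"type":"array","items":{"type":"array","items":{"type":"number"}}},"delta_pos":{"type":"array","items":{"type":"array","items":{"type":"number"}}},"gripper":{"type":"array","items":{"type":"number"}},"grip_force":{"type":"number"}},"required":["turn","delta_pos","gripper"]}

```bash
mkdir -p pics; cat > h.py <<'E'
import numpy as np, cv2
from scipy.spatial.transform import Rotation as Ro
from workcell import read_state, vision, ticket
def cam(n, st=None):
    c=vision.calibration(n); f=200/np.tan(np.radians(c["vfov"])/2)
    K=np.array([[f,0,c["cx"]],[0,f,c["cy"]],[0,0,1]]); d=np.array(c["dist"],float)
    if "mount" in c:
        st=st or read_state(); M=np.array(c["mount"]); T=np.eye(4)
        T[:3,:3]=Ro.from_rotvec(st["tcp_rot"]).as_matrix(); T[:3,3]=st["tool_pos"]
        W=T@M; R=W[:3,:3].T; t=-R@W[:3,3]
    else: R=np.array(c["R"]); t=np.array(c["t"])
    return K,d,R,t
def ray(c,px):
    K,d,R,t=c; u=cv2.undistortPoints(np.array(px,float).reshape(-1,1,2),K,d).reshape(-1,2)
    return -R.T@t, np.c_[u,np.ones(len(u))]@R
def onz(c,px,z):
    o,r=ray(c,px); return o+r*((z-o[2])/r[:,2])[:,None]
def two(c1,p1,c2,p2):
    o1,r1=ray(c1,p1);o2,r2=ray(c2,p2);r1,r2=r1[0],r2[0]
    s=np.linalg.lstsq(np.c_[r1,-r2],o2-o1,rcond=None)[0]
    a=o1+s[0]*r1;b=o2+s[1]*r2; return (a+b)/2,np.linalg.norm(a-b)
def proj(c,X):
    K,d,R,t=c; return cv2.projectPoints(np.array(X,float).reshape(-1,1,3),cv2.Rodrigues(R)[0],t,K,d)[0].reshape(-1,2)
E
python3 - <<'E'
from h import *
for n in("top","side"):
    I=vision.read_camera(n); cv2.imwrite(f"pics/{n}0.png",I[:,:,::-1])
    c=cam(n); print(n,-c[2].T@c[3],c[0][0,0])
print(read_state())
print(vision.calibration("wrist"))
E
```

```text
top [0.20300138 0.1184026  1.54921286] 424.61725088567687
side [ 0.32178356 -1.00694658  0.95293384] 427.93288038022314
{'time': 0.1, 'q': array([-1.17591691e+00,  2.64681856e-01,  1.60529001e+00, -2.06876080e-05,
        1.27376566e+00, -3.69402577e-02]), 'joint_vel': array([-1.53860638e-03, -1.81400667e-03, -2.51379295e-03,  3.96429349e-05,
        3.96220484e-04,  7.73265153e-04]), 'joint_torque': array([ 5.05300686e-04, -5.16708469e+01, -3.68590450e+01, -5.16172372e-05,
        6.26099703e-03,  2.53847844e-05]), 'tool_pos': array([ 0.2821982 , -0.61239886,  0.23005546]), 'tcp_rot': array([-3.06659050e+00, -6.72600853e-01,  6.29906673e-04]), 'wrist_force': array([ 0.17175293, -0.03977183, -0.36286699]), 'torque': array([ 0.00555033, -0.0001363 ,  0.04059204]), 'grip_force': 0.0, 'width': 0.9972561873855321}
{'vfov': 60.22735342176698, 'cx': 319.3000365755485, 'cy': 204.83405811194135, 'dist': array([0.01300795, 0.        , 0.        , 0.        , 0.        ]), 'mount': array([[ 6.11299844e-04, -9.60274337e-01, -2.79057028e-01,
         7.26722382e-02],
       [ 9.99999652e-01,  4.28494620e-04,  7.16080311e-04,
         4.32090695e-04],
       [-5.68059111e-04, -2.79057369e-01,  9.60274264e-01,
        -1.43537099e-01],
       [ 0.00000000e+00,  0.00000000e+00,  0.00000000e+00,
         1.00000000e+00]])}
```

View pics/top0.png

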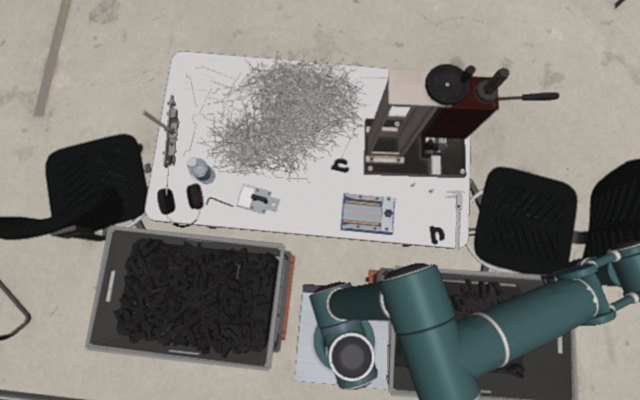

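View pics/side0.png

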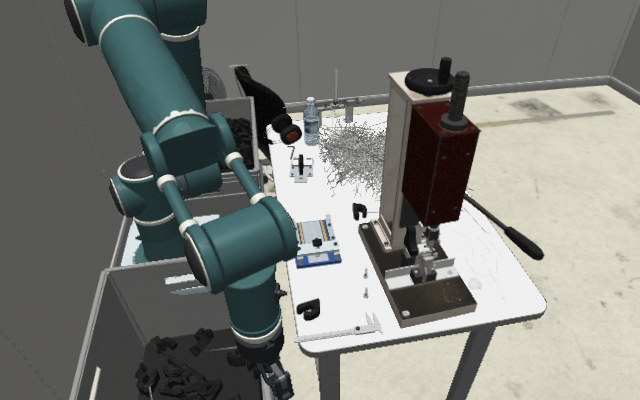

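Top view: the plate is at about (259,199), with its tongue to the right at about (276,205). The fixture is at (368,213), with the bridge on its right at (382,213). In the side view the handle is at (302,163) and the fixture at (318,243). Next I'll enlarge the crops.

```bash
python3 - <<'E'
from h import *
T=cv2.imread("pics/top0.png");S=cv2.imread("pics/side0.png")
a=cv2.resize(T[178:222,225:305],(800,440),interpolation=cv2.INTER_CUBIC)[:300]
f=lambda I,x,y,w,h:cv2.resize(I[y:y+h,x:x+w],(400,300),interpolation=cv2.INTER_CUBIC)
# tile: scale 5, 80x60 each
im=np.vstack([np.hstack([f(T,220,170,80,60),f(T,330,185,80,60)]),np.hstack([f(S,265,135,80,60),f(S,280,210,80,60)])])
cv2.imwrite("pics/crop1.png",im)
c=cam("top"); print(onz(c,[[259,199],[262,197],[276,205],[345,213],[382,213],[393,213]],0.02)); s=cam("side"); print(onz(s,[[302,163],[318,243]],.05))
E
```

```text
[[ 0.46685372  0.34831429  0.02      ]
 [ 0.47526506  0.33823489  0.02      ]
 [ 0.45039489  0.28387072  0.02      ]
 [ 0.44394057  0.03062883  0.02      ]
 [ 0.45618773 -0.10371733  0.02      ]
 [ 0.45982876 -0.14373162  0.02      ]]
[[ 0.46824342  0.33622966  0.05      ]
 [ 0.4558349  -0.09846315  0.05      ]]
```

View pics/crop1.png

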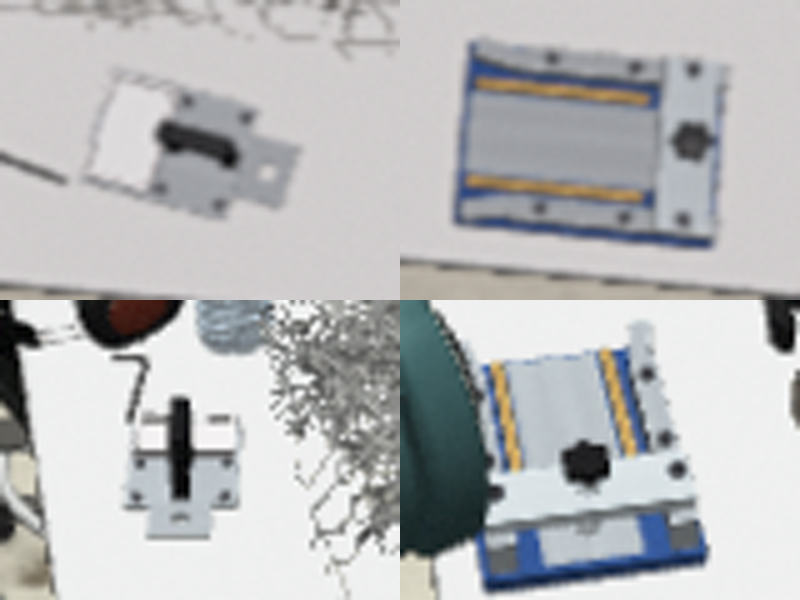

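The crops show the plate handle running from (165,131) to (232,157) and the hole at (268,172), in crop pixels. The brass bars and the bridge with its screw at (690,142) are clear too. Next I'll compute coarse poses.

```bash
python3 - <<'E'
from h import *
T=lambda p,x,y:[[a/5+x-.4,b/5+y-.4] for a,b in p]
c=cam("top");s=cam("side")
hd=onz(c,T([(163,131),(234,158)],220,170),.068); ho=onz(c,T([(268,172)],220,170),.008)
print(hd.mean(0),ho, hd[1]-hd[0]); d=ho[0]-hd.mean(0); print(np.linalg.norm(d[:2]),np.degrees(np.arctan2(d[1],d[0])))
b=onz(c,T([(475,83),(650,99),(466,181),(645,197)],330,185),.023); print(b)
print([np.degrees(np.arctan2(*(v[1::-1]))) for v in (b[1]-b[0],b[3]-b[2])], np.linalg.norm(b[1]-b[0]))
# two-view: handle ends, hole, screw
for p,q in [((163,131),(180,-1)),]: pass
S=lambda p,x,y:[[p[0]/5+x-.4,(p[1]-300)/5+y-.4]]
print("handle rear",two(c,T([(163,131)],220,170),s,S((180,400),265,135)))
print("handle front",two(c,T([(234,158)],220,170),s,S((180,495),265,135)))
print("hole",two(c,T([(268,172)],220,170),s,S((180,519),265,135)))
print("screw",two(c,T([(690,140)],330-80,185),s,S((585-400,460),280,210)))
st=read_state();M=Ro.from_rotvec(st["tcp_rot"]).as_matrix();print(M)
E
```

```text
[0.46047063 0.34028598 0.068     ] [[0.45510583 0.29584438 0.008     ]] [-0.01475332 -0.05247599  0.        ]
0.044764237179846636 -96.8832011818266
[[ 0.51345161 -0.25642827  0.023     ]
 [ 0.51324978 -0.38531421  0.023     ]
 [ 0.44056823 -0.25282085  0.023     ]
 [ 0.44060965 -0.38342763  0.023     ]]
[np.float64(-90.08972173692533), np.float64(-89.9818296879782)] 0.12888610010310525
handle rear (array([0.46782835, 0.36642333, 0.06862218]), np.float64(0.00018173166582990602))
handle front (array([0.46070544, 0.3212577 , 0.01291289]), np.float64(0.0033325811099648023))
hole (array([0.45519524, 0.29577611, 0.00865362]), np.float64(0.00038757628330720115))
screw (array([ 0.44991046, -0.11550868,  0.07353142]), np.float64(0.001228427771573363))
[[ 9.08203158e-01  4.18528748e-01 -8.43383849e-04]
 [ 4.18529594e-01 -9.08201018e-01  1.97219643e-03]
 [ 5.94588316e-05 -2.14413612e-03 -9.99997700e-01]]
```

>>> jog_arm(turn=[[0,0,0],[0,0,0],[0,0,0],[0,0,0],[0,0,-0.08],[0,0,-0.08],[0,0,-0.08],[0,0,0],[0,0,0],[0,0,0],[0,0,0],[0,0,0],[0,0,0],[0,0,0],[0,0,0],[0,0,0],[0,0,0],[0,0,0]], delta_pos=[[0.0218,-0.0262,-0.003],[0.0218,-0.0262,-0.003],[0.0218,-0.0262,-0.003],[0.0218,-0.0262,-0.003],[0,0,0],[0,0,0],[0,0,0],[0.027,-0.02,-0.003],[0.027,-0.02,-0.003],[0.027,-0.02,-0.003],[0.027,-0.02,-0.003],[0.027,-0.02,-0.003],[0.027,-0.02,-0.003],[0.027,-0.02,-0.003],[0.027,-0.02,-0.003],[0.027,-0.02,-0.003],[0.027,-0.02,-0.003],[0.027,-0.02,-0.003]], gripper=[0.0854,0.0854,0.0854,0.0854,0.0854,0.0854,0.0854,0.0854,0.0854,0.0854,0.0854,0.0854,0.0854,0.0854,0.0854,0.0854,0.0854,0.0854])

```text
time: 1.6
tool_pos: [0.4131, -0.1226, 0.2761]
tcp_rot: [-2.966, -1.035, 0.0]
wrist_force: [1.3, -0.5, 0.3]
width: 1.001
grip_force: 0.0
```

```bash
cat >> h.py <<'E'
def head():
    st=read_state(); M=Ro.from_rotvec(st["tcp_rot"]).as_matrix()
    print("t",round(st["time"],2),"pos",np.round(st["tool_pos"],4),"head",round(np.degrees(np.arctan2(M[1,0],M[0,0])),2),"zax",np.round(M[:,2],4),"F",np.round(st["wrist_force"],2),"w",round(st["width"],3),"g",st["grip_force"],"q",np.round(st["q"],2)); return st
def shift(p,h,st=None):
    "tool shift to world p, then turn to heading h(deg)"
    st=st or read_state(); M=Ro.from_rotvec(st["tcp_rot"]).as_matrix(); h0=np.degrees(np.arctan2(M[1,0],M[0,0]))
    d=M.T@(np.array(p)-st["tool_pos"]); print("shift",np.round(d,4),"len",round(np.linalg.norm(d),4),"turnz",round(-np.radians((h-h0+180)%360-180),4))
    # levelled: tool-frame tilt correction
    z=M.T@np.array([0,0,-1.]); print("tilt fix rx,ry",np.round([-z[1],z[0]],4))
E
python3 - <<'E'
from h import *
head(); shift([.44,-.02,.28],90)
E
```

```text
t 1.6 pos [ 0.4131 -0.1226  0.2761] head 38.47 zax [-2.e-04  1.e-04 -1.e+00] F [ 1.31 -0.46  0.34] w 1.001 g 0.0 q [-0.35 -0.24  2.03  0.    1.35  0.55]
shift [ 0.0849 -0.0636 -0.0039] len 0.1062 turnz -0.8993
tilt fix rx,ry [-0.0002  0.0001]
```

>>> jog_arm(turn=[[0,0,0],[0,0,0],[0,0,0],[0,0,-0.1125],[0,0,-0.1125],[0,0,-0.1125],[0,0,-0.1125],[0,0,-0.1125],[0,0,-0.1125],[0,0,-0.1125],[0,0,-0.1125],[0,0,0],[0,0,0]], delta_pos=[[0.0283,-0.0212,-0.0013],[0.0283,-0.0212,-0.0013],[0.0283,-0.0212,-0.0013],[0,0,0],[0,0,0],[0,0,0],[0,0,0],[0,0,0],[0,0,0],[0,0,0],[0,0,0],[0,0,0],[0,0,0]], gripper=[0.0854,0.0854,0.0854,0.0854,0.0854,0.0854,0.0854,0.0854,0.0854,0.0854,0.0854,0.0854,0.0854])

```text
time: 2.68
tool_pos: [0.44, -0.0217, 0.2798]
tcp_rot: [-2.223, -2.219, 0.001]
wrist_force: [-1.2, -0.5, 1.1]
width: 0.998
grip_force: 0.0
```

```bash
python3 - <<'E'
from h import *
st=head(); np.save("w1.npy",np.r_[st["tool_pos"],st["tcp_rot"]])
I=vision.read_camera("wrist"); cv2.imwrite("pics/w1.png",I[:,:,::-1])
E
```

```text
t 2.68 pos [ 0.44   -0.0217  0.2798] head 89.88 zax [-7.e-04  1.e-04 -1.e+00] F [-1.21 -0.53  1.12] w 0.998 g 0.0 q [-0.11 -0.22  2.01  0.    1.35 -0.1 ]
```

View pics/w1.png

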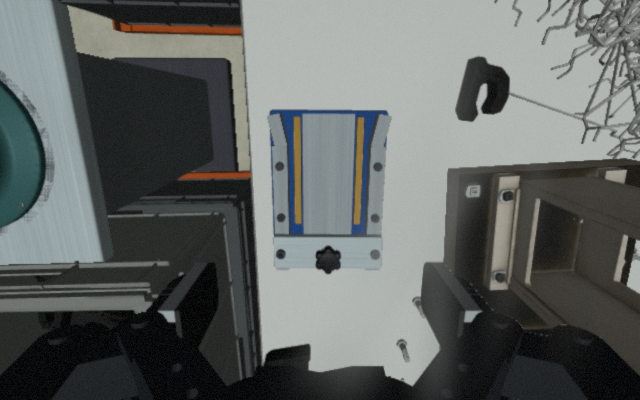

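>>> jog_arm(turn=[[0,0,0],[0,0,0],[0,0,0],[0,0,0]], delta_pos=[[0.035,0,0],[0.035,0,0],[0,0,0],[0,0,0]], gripper=[0.0854,0.0854,0.0854,0.0854])

```text
time: 3.07
tool_pos: [0.44, 0.0495, 0.2801]
tcp_rot: [2.219, 2.224, -0.0]
wrist_force: [-0.5, 0.2, -0.6]
width: 0.999
grip_force: 0.0
```

```bash
cat >> h.py <<'E'
def load(k):
    v=np.load(k+".npy"); return cam("wrist",dict(tool_pos=v[:3],tcp_rot=v[3:])), cv2.imread(f"pics/{k}.png")
def snap(k):
    st=head(); np.save(k+".npy",np.r_[st["tool_pos"],st["tcp_rot"]]); I=vision.read_camera("wrist"); cv2.imwrite(f"pics/{k}.png",I[:,:,::-1]); return load(k)
def blobs(I,lo,hi,amin,amax,box=None):
    m=cv2.inRange(cv2.cvtColor(I,cv2.COLOR_BGR2HSV),np.array(lo),np.array(hi)); n,_,s,c=cv2.connectedComponentsWithStats(m); L=_
    return [(c[i],s[i],(L==i).astype(np.uint8)) for i in range(1,n) if amin<s[i][4]<amax and (box is None or (box[0]<c[i][0]<box[2] and box[1]<c[i][1]<box[3]))]
def rect(m):
    k=cv2.findContours(m,cv2.RETR_EXTERNAL,cv2.CHAIN_APPROX_NONE)[0]; k=max(k,key=len); r=cv2.minAreaRect(k); return r,cv2.boxPoints(r)
E
python3 - <<'E'
from h import *
snap("w2")
D={}
for k in("w1","w2"):
    c,I=load(k)
    br=blobs(I,(12,90,90),(30,255,255),200,3000,(200,50,450,380)); br.sort(key=lambda b:b[0][0])
    ends=[]
    for b in br:
        r,q=rect(b[2]); q=q[np.argsort(q[:,1])]; e=[q[:2].mean(0),q[2:].mean(0)]; ends.append(e); w=onz(c,e,.023); print(k,np.round(e,1).tolist(),np.round(w,4).tolist(),np.linalg.norm(w[0]-w[1]).round(4))
    bl=blobs(I,(105,120,60),(125,255,255),100,9000,(200,50,450,380)); m=sum(b[2] for b in bl); r,q=rect(m)
    k_=[tuple(p) for p in q]; print("blue rect",np.round(onz(c,q,.016),4)[:,:2].tolist(),len(bl))
    dk=[b for b in blobs(I,(0,0,0),(179,255,60),30,1500,(290,200,370,340))]
    print("dark",[(b[0].round(1).tolist(),int(b[1][4])) for b in dk])
    D[k]=(c,ends,dk)
c1,e1,d1=D["w1"];c2,e2,d2=D["w2"]
for i in range(2):
    for j in range(2): print(i,j,two(c1,[e1[i][j]],c2,[e2[i][j]]))
if d1 and d2: print("screw",two(c1,[max(d1,key=lambda b:b[1][4])[0]],c2,[max(d2,key=lambda b:b[1][4])[0]]))
E
```

```text
t 3.07 pos [0.44   0.0495 0.2801] head 90.15 zax [-2.e-04 -2.e-04 -1.e+00] F [-0.52  0.19 -0.58] w 0.999 g 0.0 q [ 0.06 -0.22  2.01 -0.    1.35  0.05]
w1 [[297.0, 117.0], [297.0, 222.0]] [[0.4169, 0.0358, 0.023], [0.4145, -0.089, 0.023]] 0.1249
w1 [[360.3999938964844, 116.9000015258789], [356.20001220703125, 223.10000610351562]] [[0.4882, 0.0358, 0.023], [0.4872, -0.0906, 0.023]] 0.1264
blue rect [[0.3859, 0.0422], [0.518, 0.042], [0.5259, -0.1063], [0.3797, -0.106]] 1
dark [([327.5, 259.3], 472)]
w2 [[297.0, 178.0], [298.8999938964844, 275.0]] [[0.4158, 0.0369, 0.023], [0.4163, -0.0903, 0.023]] 0.1272
w2 [[358.29998779296875, 178.89999389648438], [354.29998779296875, 275.1000061035156]] [[0.4883, 0.0359, 0.023], [0.4875, -0.0902, 0.023]] 0.1261
blue rect [[0.3867, 0.0438], [0.5171, 0.0442], [0.5255, -0.1112], [0.3814, -0.1116]] 1
dark [([324.5, 313.6], 341)]
0 0 (array([0.41598117, 0.03563537, 0.01715646]), np.float64(0.0011660912236860128))
0 1 (array([ 0.41586884, -0.08633009,  0.03063809]), np.float64(0.0017917937590249348))
1 0 (array([0.48834821, 0.03575166, 0.02217792]), np.float64(8.987246408889226e-05))
1 1 (array([ 0.48760495, -0.09132299,  0.02088221]), np.float64(0.0003401766989949998))
screw (array([ 0.44993961, -0.11989113,  0.06360738]), np.float64(0.0023445150648680685))
```

>>> jog_arm(turn=[[0,0,0],[0,0,0],[0,0,0],[0,0,0],[0,0,0],[0,0,0],[0,0,0],[0,0,0],[0,0,0],[0,0,0],[0,0,0.082],[0,0,0.082],[0,0,0.082],[0,0,0],[0,0,0]], delta_pos=[[0.0325,0.003,0.006],[0.0325,0.003,0.006],[0.0325,0.003,0.006],[0.0325,0.003,0.006],[0.0325,0.003,0.006],[0.0325,0.003,0.006],[0.0325,0.003,0.006],[0.0325,0.003,0.006],[0.0325,0.003,0.006],[0.0325,0.003,0.006],[0,0,0],[0,0,0],[0,0,0],[0,0,0],[0,0,0]], gripper=[0.0854,0.0854,0.0854,0.0854,0.0854,0.0854,0.0854,0.0854,0.0854,0.0854,0.0854,0.0854,0.0854,0.0854,0.0854])

```text
time: 4.37
tool_pos: [0.4705, 0.3723, 0.22]
tcp_rot: [2.476, 1.933, -0.001]
wrist_force: [0.3, -0.2, 0.6]
width: 0.998
grip_force: 0.0
```

```bash
python3 - <<'E'
from h import *
snap("w3")
E
```

```text
t 4.37 pos [0.4705 0.3723 0.22  ] head 75.98 zax [-1.e-04 -6.e-04 -1.e+00] F [ 0.27 -0.21  0.56] w 0.998 g 0.0 q [ 0.63  0.13  1.78 -0.    1.23  0.87]
```

>>> jog_arm(turn=[[0,0,0],[0,0,0],[0,0,0],[0,0,0]], delta_pos=[[-0.025,0,0],[-0.025,0,0],[0,0,0],[0,0,0]], gripper=[0.0854,0.0854,0.0854,0.0854])

```text
time: 4.75
tool_pos: [0.4579, 0.3236, 0.2204]
tcp_rot: [-2.477, -1.932, -0.001]
wrist_force: [0.2, -0.3, -0.5]
width: 0.995
grip_force: 0.0
```

```bash
python3 - <<'E'
from h import *
c,I=snap("w4"); _,J=load("w3")
cv2.imwrite("pics/w34.png",np.hstack([J[:,120:520],I[:,120:520]]))
E
```

```text
t 4.75 pos [0.4579 0.3236 0.2204] head 75.9 zax [ 4.e-04  3.e-04 -1.e+00] F [ 0.2  -0.32 -0.45] w 0.995 g 0.0 q [0.57 0.06 1.86 0.   1.22 0.82]
```

View pics/w34.png

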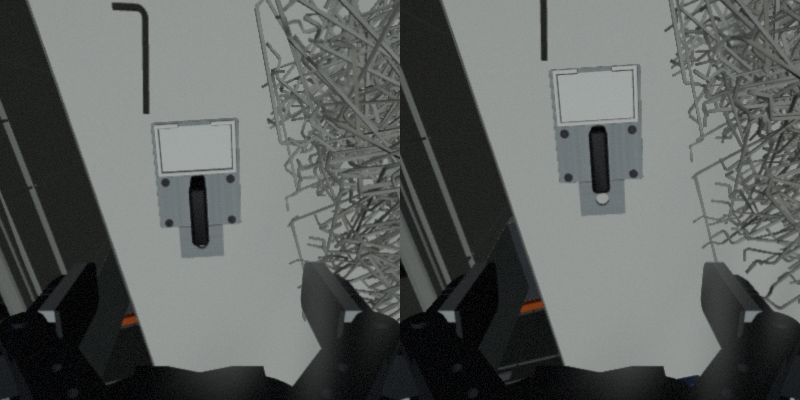

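The w3/w4 crops show the handle at crop pixel (199,212) in w3 and (599,160) in w4. The hole is at (602,198) in w4, and four dark screws sit round the handle. The wire tangle is at least 70 mm away, so the fingers have room.

```bash
python3 - <<'E'
from h import *
P={}
for k,box in(("w3",(270,165,370,260)),("w4",(265,115,365,210))):
    c,I=load(k)
    b=blobs(I,(0,0,0),(179,255,70),10,2000,box); hb=max(b,key=lambda x:x[1][4]); r,q=rect(hb[2]); q=q[np.argsort(q[:,1])]
    ends=[q[:2].mean(0),q[2:].mean(0)]
    scr=sorted([x[0] for x in b if x is not hb],key=lambda p:(round(p[1]/25),p[0])); w=onz(c,scr,.008)
    print(k,"handle",np.round(ends,1).tolist(),np.round(onz(c,ends,.068),4).tolist(),r[1]); print("screws",np.round(scr,1).tolist(),np.round(w,4)[:,:2].tolist())
    P[k]=(c,ends,np.array(scr))
    if len(scr)==4:
        for a,e in((0,2),(1,3)): d=w[e]-w[a]; print(np.degrees(np.arctan2(d[1],d[0])),np.linalg.norm(d))
        for a,e in((0,1),(2,3)): d=w[e]-w[a]; print(np.degrees(np.arctan2(d[1],d[0]))-90,np.linalg.norm(d))
    hd=onz(c,ends,.068); d=hd[1]-hd[0]; print("hdir",np.degrees(np.arctan2(d[1],d[0])),np.linalg.norm(d))
c4,I=load("w4")
for b in blobs(I,(0,0,150),(179,60,255),30,400,(300,185,340,215)): print("hole",b[0],b[1],onz(c4,[b[0]],.004))
c3=P["w3"][0]
for i in range(2): print("end",two(c3,[P["w3"][1][i]],c4,[P["w4"][1][i]]))
if len(P["w3"][2])==len(P["w4"][2]):
    for a,b in zip(P["w3"][2],P["w4"][2]): print(two(c3,[a],c4,[b]))
E
```

```text
w3 handle [[316.20001220703125, 175.1999969482422], [320.6000061035156, 248.10000610351562]] [[0.4727, 0.3845, 0.068], [0.4599, 0.317, 0.068]] (72.98727416992188, 17.634309768676758)
screws [[285.0, 182.1], [349.9, 178.4], [288.8, 222.9], [351.2, 219.1]] [[0.4357, 0.3737], [0.5029, 0.3611], [0.4275, 0.3289], [0.4945, 0.3167]]
-100.37720630816112 0.0455607500027953
-100.77637349943188 0.045168819334808256
-100.65475470437721 0.06839355560763234
-100.32526110052652 0.06807810237793897
hdir -100.71903289485472 0.06871655045956529
w4 handle [[317.1000061035156, 125.0], [320.70001220703125, 192.3000030517578]] [[0.4713, 0.3771, 0.068], [0.4602, 0.32, 0.068]] (67.38810729980469, 18.459537506103516)
screws [[284.2, 133.6], [351.6, 129.5], [288.0, 177.1], [353.0, 173.4]] [[0.4358, 0.3737], [0.503, 0.3611], [0.4275, 0.3296], [0.4947, 0.3168]]
-100.68201327654639 0.044924268393109285
-100.58117310296434 0.045054310630658394
-100.6634315921442 0.06829466543840264
-100.77236695127846 0.06837404209672414
hdir -100.99898223449334 0.058121628884906434
hole [321.9  197.88] [317 195  10   7  50] [[0.45641567 0.29788801 0.004     ]]
end (array([0.47006223, 0.37437028, 0.01609947]), np.float64(0.0006176552309278289))
end (array([0.46133307, 0.32403156, 0.08456859]), np.float64(0.0004354846814298019))
(array([0.43582784, 0.37377992, 0.00848384]), np.float64(0.00014714832917723752))
(array([0.50290697, 0.36113883, 0.00838029]), np.float64(4.992875750821154e-05))
(array([0.42824466, 0.33042738, 0.01279975]), np.float64(0.00013458080385810186))
(array([0.49452674, 0.31711202, 0.00928777]), np.float64(0.0001942798483544234))
```

```bash
python3 - <<'E'
from h import *
head(); shift([.4655,.3475,.036],79.35)
E
```

```text
t 4.8 pos [0.4582 0.3244 0.2206] head 75.92 zax [ 9.e-04  9.e-04 -1.e+00] F [ 0.87  0.65 -0.45] w 0.999 g 0.0 q [0.57 0.06 1.86 0.   1.22 0.82]
shift [0.024  0.0014 0.1846] len 0.1862 turnz -0.0598
tilt fix rx,ry [ 0.0007 -0.0011]
```

>>> jog_arm(turn=[[0,0,-0.06],[0,0,0],[0,0,0],[0,0,0],[0,0,0],[0,0,0],[0,0,0],[0,0,0],[0,0,0],[0,0,0],[0,0,0]], delta_pos=[[0.024,0.0014,0],[0,0,0.026],[0,0,0.026],[0,0,0.026],[0,0,0.026],[0,0,0.026],[0,0,0.02],[0,0,0.017],[0,0,0.0115],[0,0,0.006],[0,0,0]], gripper=[0.05,0.05,0.05,0.05,0.05,0.05,0.05,0.05,0.05,0.05,0.05])

```text
time: 5.72
tool_pos: [0.4643, 0.3476, 0.0343]
tcp_rot: [-2.416, -2.007, 0.004]
wrist_force: [0.7, -0.4, -0.1]
width: 0.585
grip_force: 0.0
```

>>> jog_arm(turn=[[0,0,0],[0,0,0],[0,0,0],[0,0,0],[0,0,0],[0,0,0]], delta_pos=[[0,0,0],[0,0,0],[0,0,0],[0,0,0],[0,0,0],[0,0,0]], gripper=[0.01,0.005,0.005,0.005,0.005,0.005], grip_force=80)

```text
time: 6.22
tool_pos: [0.4658, 0.3487, 0.0374]
tcp_rot: [-2.417, -2.007, -0.004]
wrist_force: [-2.1, -0.5, 6.1]
width: 0.177
grip_force: 79.5
```

```bash
python3 - <<'E'
from h import *
head()
E
```

```text
t 6.22 pos [0.4658 0.3487 0.0374] head 79.4 zax [ 0.0021  0.0019 -1.    ] F [-2.14 -0.47  6.06] w 0.177 g 79.48813319206238 q [0.6  0.28 1.97 0.   0.88 0.78]
```

>>> jog_arm(turn=[[0,0,0],[0,0,0],[0,0,0],[0,0,0],[0,0,0],[0,0,0],[0,0,0],[0,0,0],[0,0,0],[0,0,0],[0,0,0],[0,0,0],[0,0,0],[0,0,-0.06],[0,0,-0.06],[0,0,-0.058],[0,0,0],[0,0,0]], delta_pos=[[0,0,-0.006],[0,0,-0.012],[0,0,-0.02],[0,0,-0.025],[0,0,-0.02],[-0.015,0.0018,0],[-0.026,0.0032,0],[-0.031,0.0038,0],[-0.031,0.0038,0],[-0.031,0.0038,0],[-0.031,0.0038,0],[-0.031,0.0038,0],[-0.0215,0.0026,0],[0,0,0],[0,0,0],[0,0,0],[0,0,0],[0,0,0]], gripper=[0.005,0.005,0.005,0.005,0.005,0.005,0.005,0.005,0.005,0.005,0.005,0.005,0.005,0.005,0.005,0.005,0.005,0.005])

```text
time: 7.72
tool_pos: [0.45, 0.1283, 0.118]
tcp_rot: [-2.231, -2.211, 0.002]
wrist_force: [-0.3, -0.3, -5.6]
width: 0.172
grip_force: 78.3
```

```bash
python3 - <<'E'
from h import *
snap("w5")
I=vision.read_camera("side"); cv2.imwrite("pics/s5.png",I[:,:,::-1])
a=cv2.imread("pics/w5.png")[:,120:520]; b=cv2.resize(I[150:300,220:370,::-1],(400,400),interpolation=cv2.INTER_CUBIC)
cv2.imwrite("pics/ws5.png",np.hstack([a,b]))
E
```

```text
t 7.72 pos [0.45   0.1283 0.118 ] head 89.49 zax [-1.5e-03 -6.0e-04 -1.0e+00] F [-0.29 -0.31 -5.64] w 0.172 g 78.29301595687866 q [ 0.22 -0.03  2.15 -0.    1.02  0.23]
```

View pics/ws5.png

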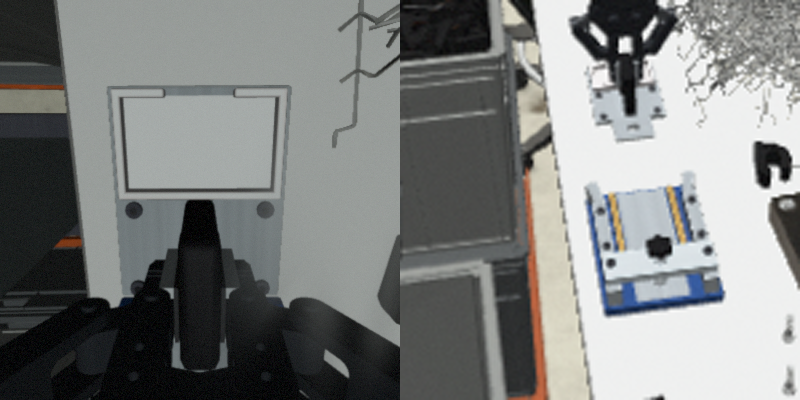

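The left view shows the plate in hand, level in roll, with its rear screws at (254,210) and (385,209) full-frame. The right view shows the tongue lined up with the fixture.

```bash
python3 - <<'E'
from h import *
c,I=load("w5"); v=np.load("w5.npy"); M=Ro.from_rotvec(v[3:]).as_matrix()
b=blobs(I,(0,0,0),(179,255,75),60,600,(235,195,405,300)); p=[x[0] for x in b if x[1][2]<22 and x[1][3]<22]; print(np.round(p,1).tolist())
for h in (-.0294,):
    w=onz(c,p,v[2]+h); print(np.round((w-v[:3])@M,4).tolist(),np.round(w,4).tolist())
st=head()
# dowel & start target
dw=np.array([.4512,-.116]); u=np.array([np.cos(np.radians(-90.4)),np.sin(np.radians(-90.4))])
s=dw-u*.174; print("start handle",s); shift([*s,.0655],89.6)
E
```

```text
[[253.6, 209.6], [381.8, 208.5]]
[[0.0183, -0.0327, 0.0294], [0.019, 0.0345, 0.0293]] [[0.4174, 0.1469, 0.0886], [0.4846, 0.147, 0.0886]]
t 7.82 pos [0.4504 0.1288 0.1183] head 89.53 zax [-9.e-04 -4.e-04 -1.e+00] F [ 0.12 -0.74 -4.69] w 0.175 g 78.29171776771545 q [ 0.23 -0.03  2.15 -0.    1.02  0.23]
start handle [0.45241474 0.05799576]
shift [-0.0707  0.0026  0.0528] len 0.0883 turnz -0.0013
tilt fix rx,ry [-0.0009  0.0004]
```

>>> jog_arm(turn=[[0,0,0],[0,0,0],[0,0,0],[0,0,0],[0,0,0],[0,0,0],[0,0,0],[0,0,0],[0,0,0],[0,0,0]], delta_pos=[[0,0,0.015],[0,0,0.02],[0,0,0.012],[0,0,0.0053],[-0.015,0.0018,0],[-0.02,0,0],[-0.02,0,0],[-0.0155,0,0],[0,0,0],[0,0,0]], gripper=[0.005,0.005,0.005,0.005,0.005,0.005,0.005,0.005,0.005,0.005])

```text
time: 8.65
tool_pos: [0.4527, 0.0582, 0.0668]
tcp_rot: [2.231, 2.211, 0.001]
wrist_force: [0.3, -0.4, -5.0]
width: 0.174
grip_force: 78.4
```

```bash
python3 - <<'E'
from h import *
snap("w6")
I=vision.read_camera("side")
a=cv2.imread("pics/w6.png")[:,120:520]; b=cv2.resize(I[180:280,270:370,::-1],(400,400),interpolation=cv2.INTER_CUBIC)
cv2.imwrite("pics/ws6.png",np.hstack([a,b])); head(); shift([.4518,.058,.0655],89.6)
E
```

```text
t 8.65 pos [0.4527 0.0582 0.0668] head 89.47 zax [ 7.e-04  3.e-04 -1.e+00] F [ 0.27 -0.36 -4.95] w 0.174 g 78.423410654068 q [0.07 0.02 2.21 0.   0.91 0.08]
t 8.75 pos [0.4527 0.059  0.0667] head 89.57 zax [ 7.e-04  5.e-04 -1.e+00] F [-0.37  0.29 -4.99] w 0.174 g 78.42170476913452 q [0.07 0.02 2.21 0.   0.91 0.08]
shift [-0.001  -0.0009  0.0012] len 0.0018 turnz -0.0005
tilt fix rx,ry [ 0.0007 -0.0005]
```

View pics/ws6.png

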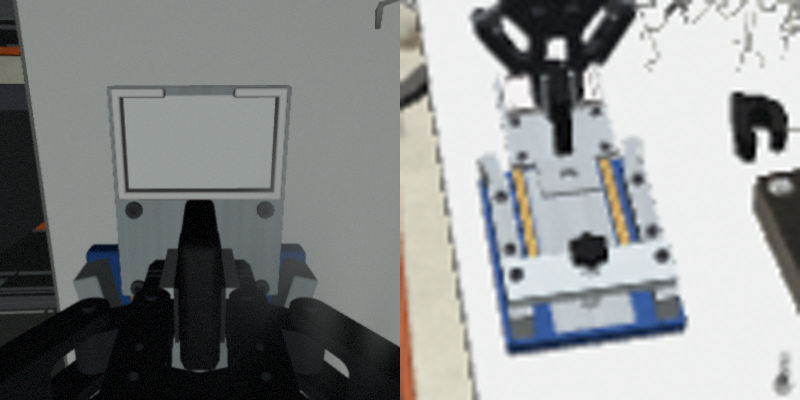

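The wrist view shows the mouth ends at crop pixels 75 and 318, with the plate sides at 117 and 283. The side view shows the tongue between the rails, well short of the bridge. Next I'll measure the lateral offset.

```bash
python3 - <<'E'
from h import *
c,I=load("w6"); 
b=blobs(I,(105,120,40),(125,255,255),60,9000,(180,220,460,330))
for x in b: print("blue",x[1])
g=cv2.cvtColor(I,cv2.COLOR_BGR2GRAY).astype(float)
for rows in((225,240),(262,272),(272,282)):
    pr=cv2.GaussianBlur(g[rows[0]:rows[1]].mean(0)[None],(1,1),0)[0]; d=np.diff(pr)
    print(rows,[(i,int(d[i])) for i in range(180,460) if abs(d[i])>9 and abs(d[i])==max(abs(d[i-2:i+3]))])
E
```

```text
blue [207 250  44  56 632]
(225, 240) [(236, -13), (299, -27), (337, 29), (401, 13)]
(262, 272) [(201, -15), (205, -13), (239, 27), (268, -27), (283, 13), (296, -13), (342, 14), (370, 15), (399, -16), (429, 11)]
(272, 282) [(196, -14), (217, -12), (240, 29), (265, -28), (281, 9), (294, -16), (344, 10), (372, 17), (398, -28), (412, 10), (433, 11)]
```

>>> jog_arm(turn=[[0,0,0],[0,0,0],[0,0,0],[0,0,0],[0,0,0],[0,0,0],[0,0,0],[0,0,0],[0,0,0],[0,0,0]], delta_pos=[[0,-0.0015,0.0005],[-0.008,0,0],[-0.008,0,0],[-0.01,0,0],[-0.01,0,0],[-0.01,0,0],[-0.01,0,0],[-0.01,0,0],[-0.004,0,0],[0,0,0]], gripper=[0.005,0.005,0.005,0.005,0.005,0.005,0.005,0.005,0.005,0.005])

```text
time: 9.58
tool_pos: [0.4504, -0.0127, 0.0659]
tcp_rot: [2.231, 2.211, -0.0]
wrist_force: [0.4, -0.3, -4.6]
width: 0.176
grip_force: 78.4
```

```bash
python3 - <<'E'
from h import *
snap("w7"); c,I=load("w7")
g=cv2.cvtColor(I,cv2.COLOR_BGR2GRAY).astype(float)
for rows in((225,240),(245,260),(262,272)):
    d=np.diff(g[rows[0]:rows[1]].mean(0))
    print(rows,[(i,int(d[i])) for i in range(180,460) if abs(d[i])>7 and abs(d[i])==max(abs(d[i-2:i+3]))])
J=vision.read_camera("side")
a=I[:,120:520]; b=cv2.resize(J[180:280,270:370,::-1],(400,400),interpolation=cv2.INTER_CUBIC)
cv2.imwrite("pics/ws7.png",np.hstack([a,b]))
E
```

```text
t 9.58 pos [ 0.4504 -0.0127  0.0659] head 89.49 zax [ 1.e-04 -1.e-04 -1.e+00] F [ 0.39 -0.27 -4.59] w 0.176 g 78.42836022377014 q [-0.08  0.01  2.23 -0.    0.91 -0.07]
(225, 240) [(197, -16), (229, -28), (237, 34), (300, -28), (337, 27), (401, -22), (407, 16), (438, 14)]
(245, 260) [(199, -16), (203, -20), (207, -9), (222, 27), (231, -25), (238, 32), (286, -20), (297, -29), (341, 20), (352, 16), (399, -18), (405, 20), (413, -16), (433, 12), (436, 14)]
(262, 272) [(201, -15), (232, -30), (239, 30), (268, -29), (282, 13), (296, -15), (342, 13), (355, -8), (370, 17), (398, -18), (404, 21), (435, 20)]
```

View pics/ws7.png

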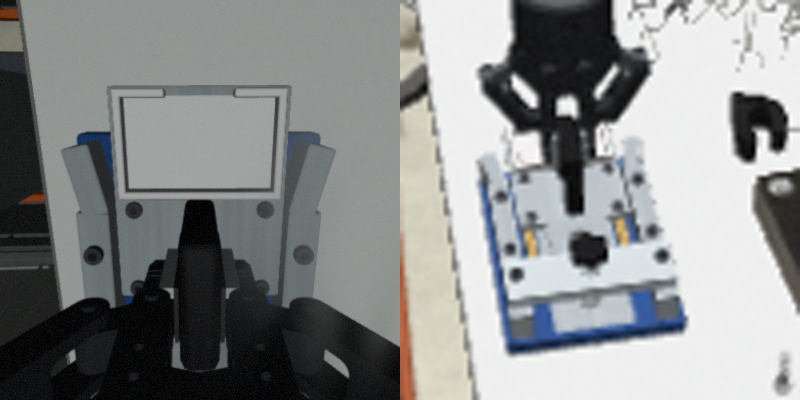

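The wrist view now shows even gaps, 7 px on the left rail and 6 px on the right, and the tongue is just short of the bridge. No contact force. I'll go on under the bridge.

>>> jog_arm(turn=[[0,0,0],[0,0,0],[0,0,0],[0,0,0],[0,0,0],[0,0,0]], delta_pos=[[-0.006,0,0],[-0.008,0,0],[-0.008,0,0],[-0.008,0,0],[0,0,0],[0,0,0]], gripper=[0.005,0.005,0.005,0.005,0.005,0.005])

```text
time: 10.18
tool_pos: [0.4502, -0.042, 0.0659]
tcp_rot: [-2.231, -2.212, -0.0]
wrist_force: [0.3, 0.7, -5.0]
width: 0.173
grip_force: 78.4
```

>>> jog_arm(turn=[[0,0,0],[0,0,0],[0,0,0],[0,0,0],[0,0,0],[0,0,0]], delta_pos=[[-0.006,0,0],[-0.006,0,0],[-0.006,0,0],[-0.004,0,0],[0,0,0],[0,0,0]], gripper=[0.005,0.005,0.005,0.005,0.005,0.005])

```text
time: 10.68
tool_pos: [0.45, -0.0637, 0.0659]
tcp_rot: [-2.23, -2.213, -0.0]
wrist_force: [-0.2, 1.1, -4.7]
width: 0.168
grip_force: 78.4
```

```bash
python3 - <<'E'
from h import *
c,I=snap("w8")
g=cv2.cvtColor(I,cv2.COLOR_BGR2GRAY).astype(float)
for rows in((225,240),(262,272)):
    d=np.diff(g[rows[0]:rows[1]].mean(0))
    print(rows,[(i,int(d[i])) for i in range(180,460) if abs(d[i])>7 and abs(d[i])==max(abs(d[i-2:i+3]))])
# dark screws: plate rear pair and rail screws
for b in blobs(I,(0,0,0),(179,255,75),60,600,(180,90,460,290)): print(b[0].round(1),b[1][2:])
E
```

```text
t 10.68 pos [ 0.45   -0.0637  0.0659] head 89.55 zax [ 0.e+00  2.e-04 -1.e+00] F [-0.22  1.06 -4.71] w 0.168 g 78.42764139175415 q [-0.2   0.02  2.22  0.    0.91 -0.19]
(225, 240) [(197, -17), (229, -31), (237, 36), (299, -30), (337, 30), (401, -23), (407, 16), (439, 13)]
(262, 272) [(200, -14), (201, -14), (205, -18), (209, -10), (224, 31), (232, -33), (239, 30), (268, -30), (282, 11), (296, -14), (342, 12), (370, 17), (398, -19), (404, 23), (411, -19), (431, 11), (435, 18)]
[395.2 124.1] [  5  64 113]
[285.8 172.5] [146  94 592]
[204.1 156.5] [ 23  22 361]
[253.6 209.7] [ 18  17 222]
[383.2 209. ] [ 15  16 154]
[214.9 270.3] [ 20  20 302]
[421.  270.8] [ 20  19 235]
```

>>> jog_arm(turn=[[0,0,0],[0,0,0],[0,0,0],[0,0,0],[0,0,0],[0,0,0]], delta_pos=[[-0.0015,0,0],[0,0,0.002],[0,0,0.0015],[0,0,0.001],[0,0,0],[0,0,0]], gripper=[0.005,0.005,0.005,0.005,0.005,0.005])

```text
time: 11.23
tool_pos: [0.4498, -0.0648, 0.0612]
tcp_rot: [-2.229, -2.213, 0.0]
wrist_force: [0.2, 0.1, -3.0]
width: 0.176
grip_force: 78.4
```

>>> jog_arm(turn=[[0,0,0],[0,0,0],[0,0,0],[0,0,0]], delta_pos=[[0,0,0.001],[0,0,0.001],[0,0,0],[0,0,0]], gripper=[0.005,0.005,0.005,0.005])

```text
time: 11.57
tool_pos: [0.4502, -0.065, 0.0599]
tcp_rot: [2.229, 2.214, 0.0]
wrist_force: [-2.1, -0.5, 1.0]
width: 0.176
grip_force: 79.3
```

>>> jog_arm(turn=[[0,0,0],[0,0,0],[0,0,0],[0,0,0]], delta_pos=[[0,0,0.001],[0,0,0.001],[0,0,0],[0,0,0]], gripper=[0.005,0.005,0.005,0.005])

```text
time: 11.9
tool_pos: [0.4502, -0.065, 0.0576]
tcp_rot: [2.229, 2.213, 0.0]
wrist_force: [-2.1, -1.8, 2.7]
width: 0.176
grip_force: 79.5
```

```bash
python3 - <<'E'
from h import *
st=head(); print(st["torque"])
E
```

```text
t 11.9 pos [ 0.4502 -0.065   0.0576] head 89.6 zax [ 4.e-04 -1.e-04 -1.e+00] F [-2.09 -1.76  2.7 ] w 0.176 g 79.52665686607361 q [-0.2   0.03  2.22 -0.    0.89 -0.19]
[0.08671749 0.38864179 0.05257329]
```

>>> jog_arm(turn=[[0,0,0],[0,0,0],[0,0,0],[0,0,0],[0,0,0]], delta_pos=[[-0.0005,-0.0004,0.0005],[0,0,0.001],[0,0,0.001],[0,0,0],[0,0,0]], gripper=[0.005,0.005,0.005,0.005,0.005])

```text
time: 12.32
tool_pos: [0.4502, -0.0651, 0.0552]
tcp_rot: [2.229, 2.213, 0.002]
wrist_force: [-0.4, 4.8, 5.6]
width: 0.174
grip_force: 79.9
```

>>> jog_arm(turn=[[0,0,0],[0,0,0],[0,0,0],[0,0,0],[0,0,0]], delta_pos=[[0,0,0.001],[0,0,0.001],[0,0,0.001],[0,0,0],[0,0,0]], gripper=[0.005,0.005,0.005,0.005,0.005])

```text
time: 12.73
tool_pos: [0.4502, -0.065, 0.0534]
tcp_rot: [-2.229, -2.213, -0.001]
wrist_force: [-3.9, 5.5, 15.5]
width: 0.172
grip_force: 81.3
```

```bash
python3 - <<'E'
from h import *
st=head(); print(st["torque"])
E
```

```text
t 12.73 pos [ 0.4502 -0.065   0.0534] head 89.59 zax [ 7.e-04  7.e-04 -1.e+00] F [-3.9   5.53 15.48] w 0.172 g 81.32967710494995 q [-0.2   0.04  2.23  0.    0.88 -0.19]
[0.92103283 0.74576014 0.06610144]
```

>>> jog_arm(turn=[[0,0,0],[0,0,0],[0,0,0],[0,0,0],[0,0,0]], delta_pos=[[0.0004,0,0.0005],[0,0,0.0005],[0,0,0.0005],[0,0,0],[0,0,0]], gripper=[0.005,0.005,0.005,0.005,0.005])

```text
time: 13.15
tool_pos: [0.4502, -0.065, 0.0533]
tcp_rot: [2.229, 2.214, 0.0]
wrist_force: [-9.9, 4.6, 26.9]
width: 0.169
grip_force: 83.2
```

```bash
python3 - <<'E'
from h import *
c,I=snap("w9"); print(read_state()["torque"])
for b in blobs(I,(0,0,0),(179,255,75),60,600,(180,90,460,290)): print(b[0].round(1),b[1][2:])
J=vision.read_camera("side")
a=I[:,120:520]; b=cv2.resize(J[195:270,285:360,::-1],(400,400),interpolation=cv2.INTER_CUBIC)
cv2.imwrite("pics/ws9.png",np.hstack([a,b]))
E
```

```text
t 13.15 pos [ 0.4502 -0.065   0.0533] head 89.6 zax [ 1.e-04  1.e-04 -1.e+00] F [-9.86  4.61 26.88] w 0.169 g 83.22781205177307 q [-0.2   0.04  2.23  0.    0.88 -0.19]
[0.81107462 1.63594007 0.01525492]
[395.4 119.6] [  5  52 100]
[282.  170.4] [143  94 523]
[194.2 157.6] [ 25  24 431]
[444.7 157.4] [ 16  15 150]
[253.3 209.6] [ 17  17 223]
[383.1 209.1] [ 13  15 150]
[206.6 279.7] [ 22  22 351]
[428.4 279.8] [ 22  21 333]
```

View pics/ws9.png

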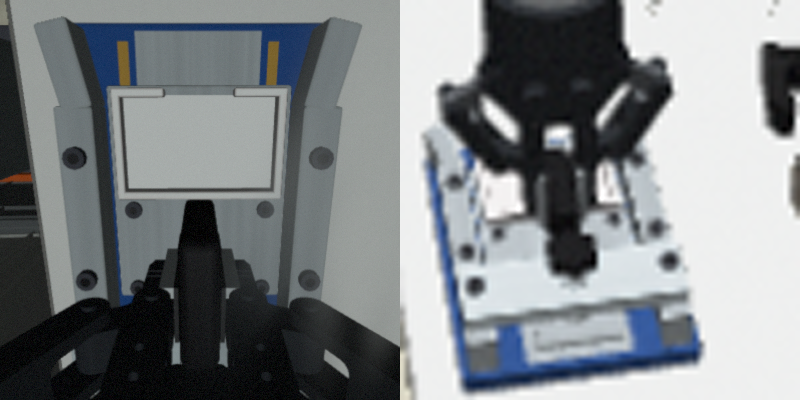

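The plate sits flat between the rails, with both bars visible evenly behind it at crop (122,60) and (273,60). The height has stopped firmly at 0.0533, the expected seated value of 0.0534. I'll ease the sideways load, then check.

>>> jog_arm(turn=[[0,0,0],[0,0,0],[0,0,0],[0,0,0],[0,0,0],[0,0,0],[0,0,0]], delta_pos=[[0.0002,-0.0004,0],[0.0002,-0.0004,0],[0,0,0],[0,0,0],[0,0,0],[0,0,0],[0,0,0]], gripper=[0.005,0.005,0.005,0.005,0.005,0.005,0.005])

```text
time: 13.83
tool_pos: [0.4502, -0.065, 0.0534]
tcp_rot: [2.228, 2.213, 0.001]
wrist_force: [-7.3, 3.9, 24.6]
width: 0.172
grip_force: 82.8
```

```bash
python3 - <<'E'
from h import *
head(); print(ticket.finish_job()); 
E
```

```text
t 13.83 pos [ 0.4502 -0.065   0.0534] head 89.61 zax [ 2.e-03 -7.e-04 -1.e+00] F [-7.27  3.87 24.59] w 0.172 g 82.78795838356018 q [-0.2   0.04  2.23 -0.    0.88 -0.19]
the job is handed in; nothing more can be done
None
```

I handed the job in at 13.8 s with the plate slid under the bridge, its hole over the dowel, and still gripped and pressed down at about 25 N. The tool height of 0.0534 m matches the plate lying flat on the bed; the lifters could not be read directly, and no verdict was returned.

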